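Shift the gated selector lever into third

TASK

Push the wooden-knobbed lever of the control box into the third slot of its H-shaped gate: out of the second slot (near left) into the cross channel, across to the right, then forward, away from the robot, fully home in the far right slot. Only push it: do not pull the sprung lever up, do not run it into the first (far left) or fourth (near right) slot on the way, and leave the things standing around where they are. Finish with the hand off the lever.

Things in the scene. Friction and masses are not known exactly. Their poses are not given: they have to be found in the camera images.
- console: Control box, fixed to the desk: plywood case 240 (x) by 200 (y) by 110 mm high, black top with an aluminium gate plate 120 by 110 mm in its middle. Origin: centre of its underside. Its x axis points forward, away from the robot (yawed up to 0.4 rad), y to the left. Slots: first far left (+x,+y), second near left (-x,+y), third far right (+x,-y), fourth near right (-x,-y).
- gate_mid (a point): Centre of the H, on top of the gate plate (5 mm thick, top 110 mm above the desk). In box axes: left column at y = +20 mm, right column at y = -20 mm, each 18 mm wide, open from x = -29 to +29 mm; joined only by a cross channel 20 mm wide along x = 0. Between the columns stand two tongues 22 mm wide with 5 mm rounded corners.
- slot3_end (a point): Where the stem's centre comes to rest at gate level when home at the far end of the third slot.
- knob (a point): Centre of the lever's 36 mm wooden ball knob, on a 12 mm stem with a 20 mm collar under the ball. It swings at 190 mm about a pivot on the box's centre line, 27.5 mm above the desk: knob 217 mm high upright, 205 lowest. In box axes, mm: starts x -10 to -49, y about +47; right end of the cross channel x 0, y -47 (-42 to -53); home in third x +52, y -47.
- fore (a joint): Fore-and-aft tilt of the lever, rad: 0 in the cross channel, positive forward (+x of the box), about +0.27 at the far end of a slot, -0.27 at the near end. To pass along the cross channel the knob must be within about 7 mm of x = 0. Friction (0.3 N m) holds the lever wherever it is left: 2 to 4 N at the knob moves it, more when the stem rubs on the gate.
- across (a joint): Sideways tilt of the lever, rad: positive to the right (-y of the box); about -0.245 in the left column, +0.245 in the right column (play 0.03 either way).
- lift (a joint): How far the lever is pulled up along its stem, m: 0 at rest, held down by a spring (about 8 N to start, 500 N/m), up to 0.012. More than 0.006 counts as pulled up.
- mug: White mug, 80 mm across, 90 mm high, loose on the desk beside or beyond the control box; origin at the centre of its foot. Leave alone.
- glue: White glue bottle, 48 mm across, 120 mm high, loose on the desk near the box; origin at the centre of its foot. Leave alone.
- spool: Grey empty wire spool standing on end, 60 mm across, 50 mm high, loose on the desk near the box; origin at the centre of its foot. Leave alone.
- tin: Small steel tin, 36 mm across, 25 mm high, standing loose on the near right of the box's black top; origin at the centre of its foot. Leave alone.

How it is judged:
On the way:
1. the lever is moved across to the right end of the cross channel (value of joint across above 0.2 rad and value of joint fore between -0.12 and 0.12 rad).
At the end, for the whole second after the job is handed in: The lever stands still in the third slot, tilted forward by more than 0.22 rad (its knob within about 10 mm of the end of its travel) and to the right by more than 0.2 rad, not pulled up, and the mug, glue bottle, spool and tin are within 30 mm of where they stood (value of joint fore above 0.22 rad and value of joint across above 0.2 rad and value of joint lift below 0.003 m and velocity of joint fore between -0.05 and 0.05 rad/s and distance of each of mug, glue, spool, tin from where it was at the start of the episode below 0.03 m); the robot touches nothing.
It fails at once if the lever is pulled up by more than 6 mm (value of joint lift above 0.006 m).
It fails at once if the lever is run into the first slot (over 0.15 rad forward in the left column) (value of joint fore above 0.15 rad and value of joint across below 0 rad).
It fails at once if the lever is run into the fourth slot (over 0.15 rad back in the right column) (value of joint fore below -0.15 rad and value of joint across above 0 rad).
It fails at once if a bystander is moved by more than 30 mm or tipped over (distance of any of mug, glue, spool, tin from where it was at the start of the episode above 0.03 m or angle between any of mug, glue, spool, tin's own z axis and vertical above 0.5 rad).
It also fails if it takes over 67 s, if anything falls off the work surface, if the arm or the gripper's body presses on something with over 40 N, if the wrist force passes 120 N, or if a joint passes its speed limit or range.

ROBOT

A 6-joint arm with a two-finger parallel gripper is mounted at the origin on the work surface. World frame = base frame: x ahead of the robot, y to its left, z up, the work surface at z = 0. Lengths are in m, angles in rad, forces in N, time in s.
With the tool pointing down it reaches from about 0.3 to 0.875 m from the base axis. Payload 6.4 kg.
Tool frame: the origin (TCP) lies where the fingers leave the gripper's body, on its centre line; the fingertips stand 64 mm ahead of it and the grasp point (between the pads) lies 45 mm ahead of it; z points along the fingers, y is the line along which they close (so a half turn about z gives the same grasp; the last joint's range is limited). The gripper opens to 88 mm and grips with 3 to 60 N. Pads are 18 mm wide; open, the fingers measure 123 mm over their backs; the gripper's body (75 mm by 187 mm) begins 45 mm behind the grasp point.
Start: joints at [-1.323, 0.181, 1.607, -0, 1.354, -0.206], TCP at [0.252, -0.517, 0.303] pointing down, gripper open.
Joint ranges: [-2.99, 2.99], [-0.89, 2.07], [0.3, 2.58], [-1.14, 4.28], [0, 2.63], [-3.12, 3.12]. Speed limits (rad/s): [2.57, 2.57, 3.01, 3.14, 3.14, 3.14].

INTERFACE

Orientations are given as a unit quaternion [x, y, z, w].
In Python, from plant import ctrl gives the robot as it stands.
- The arm moves only by the tool apply_moves, never from a script. Its argument "commands" is one flat list of numbers, 7 for each row, row after row: the closure, from 0 (fully open) to 1 (shut), then the shift along the tool's x, y, z in units of 2 cm (1.0 is 2 cm), then the turn, a rotation vector about the tool's x, y, z in units of 4 degrees (1.0 is 4 degrees). A call has 1 to 8 rows; each row shifts and turns the commanded pose from where the row before left it, along the tool's axes as they then stand; what a row does not reach is not made up. A row lasts 1/12 s, in which the tool goes at most 41.7 mm and 7.16 degrees, less where a joint would pass 70% of its speed; a pose out of reach is approached as far as the arm can. A call with a number of a shift or a turn outside -1 to 1 is refused whole. A call with a gripper value outside its range is refused whole. The fingers move at their own pace and stop on an object; "force" is the grip in N (left out, the last holds). Time passes only in rows, so rows that do not move let the fingers close. It gives the time, the measured TCP pose, the force, the opening and the grip force at its end, in the units of the state.
- ctrl.get_obs(): the state, without advancing time (a new reading comes with each control period).
- ctrl.grab_frame(name): name is "scene" or "side" or "wrist"; returns a dict with "frame" (420x560x3 uint8, blue, green, red), "fov_y" (degrees; the focal length in pixels is half the picture's height over the tangent of half this angle, whatever the lens; pixels are square), "cx", "cy" (the principal point, pixels), "k1" (the pictures are not rectified: a ray, as slopes to the right and down, at radius r is drawn at 1 + k1 r^2 times it, then the intrinsics apply), "R" (3x3) and "t" (3): a world point X has camera coordinates R X + t; the wrist camera has in their place "mount" (4x4, takes a point from camera to tool coordinates, whose origin is the TCP and whose axes are the flange's). Camera axes: x right, y down, z forward; pixel columns grow to the right and rows downward; lengths in m; the calibration is good to about 2 mm. A picture is of the moment at which its call begins: read the wrist's pose just before it. There is no depth.
- ctrl.sign_off(): hands the job in; it is judged then, once.
Trained networks look in the newest picture that a camera, given by its name, has taken for a name from the list of things; names that differ only in an ending like _2 or _b are one class to them, and where a whole thing is asked for, a point or a joint stands for the part that bears it (a point fixed in the world has none). Each returns a list of dicts, best first, with "p" (0 to 1); they miss things now and then, are a little off and sometimes report something else, mostly with a low value. They report only what shows in the picture. A call takes as long as a camera call.
- ctrl.boxes_of(camera, query): "xyz" ([x, y, z] in m, in the coordinates of the camera as it stood for that picture, good to about 4 mm: the middle of the surface that is visible of it).
- ctrl.trace(camera, query): "region" (420x560 bool, what is visible of it).
- ctrl.mark_of(camera, query): "xyz" ([x, y, z] in m, in the coordinates of the camera as it stood for that picture, good to about 4 mm: a listed point, or the origin of a listed thing).
The state is a dict: "t": time; "joint_pos": joint angles; "joint_vel": joint speeds; "joint_torque": joint torques, N m; "tcp_pos": TCP position; "eef_rot": TCP orientation; "ft_force": force on the tool from outside, world axes, zero at the start; "ft_torque": the same for the moment, N m; "gripper_width": finger opening in m; "finger_force": force on a finger pad.
Only numpy, scipy, OpenCV 4.12 (cv2) and the standard library are available. Lean on these libraries where they do the work, as an engineer would, in place of code of your own. Each camera call takes 0.05 s, during which the arm holds its last target. There are 200 camera calls.

## Working session

There is one attempt and no reset: what is moved stays moved. The work goes in short steps, Python scripts to look and compute and a tool call to move; the robot and the scene stay as the last step left them, time stands still between calls to the robot, and variables do not carry over. Pictures are saved under pics/ and viewed, at most 10 in all, crops included, and the job is handed in when it is done.

Besides the shell and the picture viewer there is one more tool, called after "Request:" as a command line: name --argument value ..., lists and objects as JSON in quotes. apply_moves: Moves the arm, as the interface text tells. Its arguments: {"type":"object","properties":{"commands":{"type":"array","items":{"type":"number"}},"force":{"type":"number"}},"required":["commands"]}

```bash
mkdir -p pics; cat > h.py <<'E'
from plant import ctrl
import numpy as np, cv2
from scipy.spatial.transform import Rotation as Ro
def world(f,p,o=None):
    if 'R' in f: return np.array(f['R']).T@(np.array(p)-np.array(f['t']))
    m=np.array(f['mount']); q=m[:3,:3]@p+m[:3,3]
    return Ro.from_quat(o['eef_rot']).as_matrix()@q+np.array(o['tcp_pos'])
E
python3 - <<'E'
from h import *
o=ctrl.get_obs(); print({k:np.round(v,3).tolist() for k,v in o.items()})
for c in ['scene','side']:
    f=ctrl.grab_frame(c); cv2.imwrite(f'pics/{c}0.png',f['frame'])
    for n in ['console','gate_mid','slot3_end','knob','mug','glue','spool','tin']:
        for r in ctrl.mark_of(c,n)[:2]: print(c,n,round(r['p'],2),np.round(world(f,r['xyz']),3))
E
```

```text
{'t': 0.0, 'joint_pos': [-1.323, 0.182, 1.608, -0.0, 1.354, -0.206], 'joint_vel': [-0.0, 0.0, 0.0, 0.001, 0.001, -0.002], 'joint_torque': [-0.002, -43.387, -34.185, 0.07, 0.039, -0.0], 'tcp_pos': [0.252, -0.516, 0.302], 'eef_rot': [0.974, 0.225, -0.0, -0.001], 'ft_force': [-0.387, 0.1, 0.249], 'ft_torque': [-0.008, -0.043, 0.02], 'finger_force': 0.0, 'gripper_width': 0.088}
scene console 0.89 [ 0.604 -0.073  0.005]
scene gate_mid 0.74 [ 0.606 -0.065  0.111]
scene slot3_end 0.85 [ 0.634 -0.078  0.111]
scene knob 0.89 [ 0.576 -0.03   0.212]
scene mug 0.67 [0.544 0.123 0.004]
scene glue 0.93 [ 0.822 -0.045  0.001]
scene spool 0.67 [ 0.646 -0.264  0.003]
scene tin 0.56 [ 0.544 -0.161  0.115]
side console 0.89 [ 0.606 -0.066 -0.001]
side gate_mid 0.68 [ 0.602 -0.068  0.111]
side slot3_end 0.83 [ 0.633 -0.081  0.109]
side knob 0.62 [ 0.573 -0.037  0.212]
side mug 0.94 [0.545 0.129 0.004]
side glue 0.8 [ 0.83  -0.047 -0.002]
side spool 0.4 [ 0.646 -0.268  0.001]
side tin 0.51 [ 0.547 -0.16   0.103]
```

View pics/scene0.png

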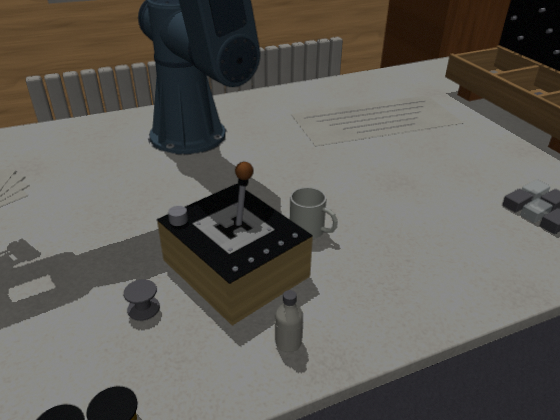

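```bash
python3 - <<'E'
from h import *
# yaw from console outline: min-area rect of top-ish points
for c in ['scene','side']:
    f=ctrl.grab_frame(c); m=ctrl.trace(c,'console')[0]['region']
    R=np.array(f['R']);t=np.array(f['t']);F=210/np.tan(np.radians(f['fov_y']/2))
    K=np.array([[F,0,f['cx']],[0,F,f['cy']],[0,0,1]])
    from scipy.optimize import minimize
    mid=np.array([0.604,-0.067,0])
    h,w=m.shape
    def proj(X):
        q=X@R.T+t; s=q[:,:2]/q[:,2:]; s=s*(1+f['k1']*(s**2).sum(1,keepdims=True)); return s*F+[f['cx'],f['cy']]
    res=[]
    # fill in objects that hide box: compare convex hull
    pts=np.argwhere(m)[:,::-1].astype(np.int32); M=np.zeros((h,w),np.uint8); cv2.fillConvexPoly(M,cv2.convexHull(pts),1)
    def cost(p):
        a=p[2];B=np.array([[x,y,z] for x in(-.12,.12) for y in(-.1,.1) for z in(0,.11)]);
        Q=Ro.from_euler('z',a).apply(B)+[p[0],p[1],0]
        # knob as part of the box
        N=np.zeros((h,w),np.uint8); cv2.fillConvexPoly(N,cv2.convexHull(proj(Q).round().astype(np.int32)),1)
        return (N!=(m>0)).sum()
    best=min(((cost((.604,-.067,a)),a) for a in np.arange(-.42,.43,.04)))
    r=minimize(cost,[.604,-.067,best[1]],method='Nelder-Mead',options=dict(initial_simplex=np.array([.604,-.067,best[1]])+np.array([[0,0,0],[.01,0,0],[0,.01,0],[0,0,.06]])))
    print(c,best,r.x,r.fun,m.sum())
E
```

```text
scene (np.int64(1005), np.float64(0.29999999999999966)) [ 0.60149918 -0.06623793  0.29522655] 881.0 13717
side (np.int64(761), np.float64(0.29999999999999966)) [ 0.60517909 -0.06901608  0.30690588] 658.0 7027
```

The picture shows the knob at (244,171), tilted towards the robot. The tin is at (178,215), the mug at (307,213), the glue at (289,325) and the spool at (142,300). The network positions agree with it: box centre about (0.604, -0.067), yaw 0.30.

Plan: use the closed fingers as a poker, with tool x along box x and tool y along box -y. The first move squares the tool to the box and approaches.

Request:
apply_moves --commands '[1,0,0,0,0,0,1,1,0,0,0,0,0,1,1,0,0,0,0,0,0.2,1,1,-1,0,0,0,0,1,1,-1,0,0,0,0,1,1,-1,0,0,0,0,1,1,-1,0,0,0,0,1,1,-1,0,0,0,0]' --force 20

```text
t: 1.77
tcp_pos: [0.3184, -0.3906, 0.3027]
eef_rot: [0.989, 0.15, 0.0, 0.0]
ft_force: [0.7, 0.6, 0.8]
gripper_width: 0.0367
finger_force: 0.0
```

Request:
apply_moves --commands '[1,1,-1,0,0,0,0,1,1,-1,0,0,0,0,1,1,-1,0,0,0,0,1,1,-1,0,0,0,0,1,1,-1,0,0,0,0,1,1,-1,0,0,0,0,1,1,-1,0,0,0,0,1,0,0,0,0,0,0]'

```text
t: 2.43
tcp_pos: [0.4117, -0.213, 0.3028]
eef_rot: [0.988, 0.152, 0.001, -0.001]
ft_force: [0.5, 1.3, 1.1]
gripper_width: 0.0003
finger_force: 0.0
```

```bash
cat >> h.py <<'E'
C=np.array([.604,-.067]);A=np.array([[.955,.296],[-.296,.955]])
def st():
    o=ctrl.get_obs(); x=Ro.from_quat(o['eef_rot']).as_matrix()[:,0]
    print('tcp box mm',np.round(A@(o['tcp_pos'][:2]-C)*1e3,1),'z',round(o['tcp_pos'][2],4),'yaw',np.round(np.arctan2(x[1],x[0]),3),'F',np.round(o['ft_force'],1),'w',round(o['gripper_width'],3),'t',round(o['t'],2)); return o
def look(cams=('scene','side'),names=('knob',)):
    for c in cams:
        o=ctrl.get_obs(); f=ctrl.grab_frame(c)
        for n in names:
            for r in ctrl.mark_of(c,n)[:1]:
                w=world(f,r['xyz'],o); print(c,n,round(r['p'],2),'box mm',np.round(A@(w[:2]-C)*1e3,1),'z',round(w[2],3))
E
python3 -c "
from h import *
st();look(('scene','side','wrist'))
look(('wrist',),('gate_mid','slot3_end'))"
```

```text
tcp box mm [-226.8  -82.5] z 0.3028 yaw 0.306 F [0.5 1.3 1.1] w 0.0 t 2.43
scene knob 0.69 box mm [-0.4 -1. ] z 0.005
side knob 0.62 box mm [-18.3  40.1] z 0.211
```

Request:
apply_moves --commands '[1,1,-1,0,0,0,0,1,1,-1,0,0,0,0,1,1,-1,0,0,0,0,1,1,-1,0,0,0,0,1,1,-1,0,0,0,0,1,1,-1,0,0,0,0,1,1,-0.4,0,0,0,0,1,0,0,0,0,0,0]'

```text
t: 3.55
tcp_pos: [0.5079, -0.0511, 0.3028]
eef_rot: [0.989, 0.151, 0.001, -0.0]
ft_force: [0.2, -1.2, 0.3]
gripper_width: 0.0007
finger_force: 0.0
```

```bash
python3 -c "
from h import *
st();look(('scene','side','wrist'),('knob','gate_mid'))
cv2.imwrite('pics/w1.png',np.vstack([ctrl.grab_frame(c)['frame'] for c in('side','wrist')])[::1]); 
a=cv2.imread('pics/w1.png');cv2.imwrite('pics/w1.png',cv2.resize(np.hstack([a[:420],a[420:]]),(800,300)))"
```

```text
tcp box mm [-87.   43.7] z 0.3028 yaw 0.303 F [ 0.2 -1.2  0.3] w 0.001 t 3.55
scene knob 0.62 box mm [-16.9  42.2] z 0.212
scene gate_mid 0.89 box mm [ 4.5 -1.4] z 0.11
side knob 0.72 box mm [-16.8  42.3] z 0.214
side gate_mid 0.68 box mm [ 1.8 -1.2] z 0.114
wrist knob 0.72 box mm [-16.   42.1] z 0.208
wrist gate_mid 0.9 box mm [1.4 1.9] z 0.108
```

View pics/w1.png

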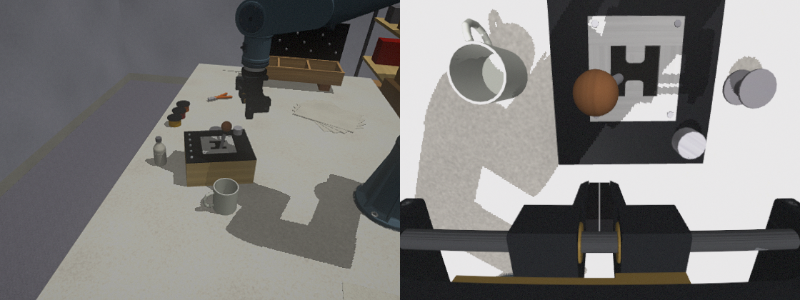

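The wrist picture shows the knob at (595,92), squarely aligned with the box, and the gate at (635,70). Lower behind the knob and push forward.

Request:
apply_moves --commands '[1,0,0,1,0,0,0,1,0,0,1,0,0,0,1,0.5,0,0.1,0,0,0,1,0.5,0,0,0,0,0,1,0.5,0,0,0,0,0,1,0.5,0,0,0,0,0,1,0.4,0,0,0,0,0,1,0,0,0,0,0,0]'

```text
t: 4.77
tcp_pos: [0.5539, -0.0383, 0.2616]
eef_rot: [0.989, 0.15, 0.001, 0.0]
ft_force: [-2.2, 0.7, 1.0]
gripper_width: -0.0
finger_force: 0.7
```

```bash
python3 -c "
from h import *
st();look(('scene','side','wrist'))"
```

```text
tcp box mm [-39.3  42.2] z 0.2616 yaw 0.301 F [-2.2  0.7  1. ] w -0.0 t 4.77
scene knob 0.86 box mm [-12.5  43.5] z 0.213
side knob 0.63 box mm [-12.1  38.9] z 0.212
wrist knob 0.93 box mm [-9.8 42.5] z 0.209
```

Request:
apply_moves --commands '[1,0.35,0,0,0,0,0,1,0.35,0,0,0,0,0,1,0,0,0,0,0,0]'

```text
t: 5.32
tcp_pos: [0.5665, -0.0344, 0.261]
eef_rot: [0.989, 0.15, 0.0, 0.0]
ft_force: [-1.7, 0.3, 1.0]
gripper_width: 0.0005
finger_force: 0.8
```

```bash
python3 -c "
from h import *
st();look(('scene','side','wrist'),('knob','gate_mid'))"
```

```text
tcp box mm [-26.2  42.3] z 0.261 yaw 0.3 F [-1.7  0.3  1. ] w 0.001 t 5.32
scene knob 0.64 box mm [ 0. 43.] z 0.215
scene gate_mid 0.94 box mm [4.5 0.2] z 0.112
side knob 0.53 box mm [-1.3 41. ] z 0.214
side gate_mid 0.82 box mm [ 2.5 -1.9] z 0.113
wrist knob 0.59 box mm [-1.2 42.9] z 0.208
wrist gate_mid 0.84 box mm [ 0.8 -0.2] z 0.106
```

Request:
apply_moves --commands '[1,0.12,0,0,0,0,0,1,0,0,0,0,0,0,1,-1,0,0,0,0,0,1,0,0,-1,0,0,0,1,0,0,-1,0,0,0,1,0,-1,-0.2,0,0,0,1,0.3,-1,0,0,0,0,1,1,-0.8,0,0,0,0]'

```text
t: 6.43
tcp_pos: [0.5562, 0.0218, 0.3057]
eef_rot: [0.989, 0.149, 0.001, 0.0]
ft_force: [0.9, -0.0, 0.5]
gripper_width: 0.0006
finger_force: 0.0
```

Request:
apply_moves --commands '[1,1,0,0,0,0,0,1,0,0,0,0,0,0,1,0,0,0,0,0,0]'

```text
t: 6.68
tcp_pos: [0.5764, 0.0277, 0.3045]
eef_rot: [0.989, 0.15, -0.0, 0.0]
ft_force: [0.4, -0.5, 0.6]
gripper_width: 0.0007
finger_force: 0.0
```

```bash
python3 -c "
from h import *
st();look(('scene','side','wrist'),('knob','gate_mid'))"
```

```text
tcp box mm [ 1.7 98.6] z 0.3045 yaw 0.301 F [ 0.4 -0.5  0.6] w 0.001 t 6.68
scene knob 0.74 box mm [ 1.9 43.7] z 0.213
scene gate_mid 0.7 box mm [ 5.4 -0.1] z 0.114
side knob 0.62 box mm [-0.3 42.1] z 0.21
side gate_mid 0.96 box mm [ 1.2 -2.3] z 0.115
wrist knob 0.91 box mm [-2.5 41.4] z 0.208
wrist gate_mid 0.58 box mm [2.5 2. ] z 0.107
```

Request:
apply_moves --commands '[1,0,0,1,0,0,0,1,0,0,1,0,0,0,1,0,0.5,0.15,0,0,0,1,0,0.5,0,0,0,0,1,0,0.5,0,0,0,0,1,0,0.5,0,0,0,0,1,0,0,0,0,0,0]'

```text
t: 7.72
tcp_pos: [0.5892, -0.0133, 0.2633]
eef_rot: [0.989, 0.149, 0.001, 0.001]
ft_force: [-1.3, 1.4, 1.0]
gripper_width: 0.0006
finger_force: 0.9
```

```bash
python3 -c "
from h import *
st();look(('scene','side','wrist'),('knob','gate_mid'))"
```

```text
tcp box mm [ 1.8 55.7] z 0.2633 yaw 0.298 F [-1.3  1.4  1. ] w 0.001 t 7.72
scene knob 0.72 box mm [-0.4 24.4] z 0.217
scene gate_mid 0.77 box mm [ 2.7 -3.9] z 0.112
side gate_mid 0.59 box mm [ 0.2 -0.4] z 0.114
wrist knob 0.66 box mm [ 2.5 20.2] z 0.214
wrist gate_mid 0.72 box mm [1.7 0.8] z 0.108
```

Moving freely. Continue to the right end (about 66 mm more).

Request:
apply_moves --commands '[1,0,0.5,0,0,0,0,1,0,0.5,0,0,0,0,1,0,0.5,0,0,0,0,1,0,0.5,0,0,0,0,1,0,0.4,0,0,0,0,1,0,0.3,0,0,0,0,1,0,0,0,0,0,0]'

```text
t: 8.75
tcp_pos: [0.6042, -0.0642, 0.2615]
eef_rot: [0.989, 0.149, -0.0, 0.0]
ft_force: [0.5, 1.1, 0.0]
gripper_width: -0.0
finger_force: 0.5
```

```bash
python3 -c "
from h import *
st();look(('scene','side','wrist'),('knob','gate_mid'))"
```

```text
tcp box mm [1.  2.7] z 0.2615 yaw 0.299 F [0.5 1.1 0. ] w -0.0 t 8.75
scene knob 0.9 box mm [  2.8 -30.3] z 0.221
scene gate_mid 0.72 box mm [ 5.1 -0.2] z 0.111
side gate_mid 0.63 box mm [ 0.3 -2.2] z 0.114
wrist knob 0.94 box mm [  1.8 -33.1] z 0.215
wrist gate_mid 0.7 box mm [-1.6  0.4] z 0.108
```

Request:
apply_moves --commands '[1,0,0.4,0,0,0,0,1,0,0.35,0,0,0,0,1,0,0,0,0,0,0]'

```text
t: 9.45
tcp_pos: [0.6086, -0.078, 0.2615]
eef_rot: [0.989, 0.149, -0.0, 0.0]
ft_force: [0.0, 2.0, -0.3]
gripper_width: 0.0007
finger_force: 0.6
```

```bash
python3 -c "
from h import *
st();look(('scene','side','wrist'),('knob',))"
```

```text
tcp box mm [  1.1 -11.9] z 0.2615 yaw 0.299 F [ 0.   2.  -0.3] w 0.001 t 9.45
scene knob 0.82 box mm [  2.3 -41.1] z 0.216
side knob 0.61 box mm [ 25.3 -20.5] z 0.111
wrist knob 0.74 box mm [  2.3 -44. ] z 0.211
```

Request:
apply_moves --commands '[1,0,0.05,0,0,0,0,1,0,-1,0,0,0,0,1,0,0,-1,0,0,0,1,0,0,-1,0,0,0,1,-1,0,-0.2,0,0,0,1,-1,1,0,0,0,0,1,-0.8,1,0,0,0,0,1,0,0.7,0,0,0,0]'

```text
t: 10.42
tcp_pos: [0.5638, -0.1284, 0.3064]
eef_rot: [0.989, 0.149, -0.0, 0.001]
ft_force: [0.4, -0.5, 0.6]
gripper_width: 0.0002
finger_force: 0.0
```

Request:
apply_moves --commands '[1,0,0,0,0,0,0,1,0,0,1,0,0,0,1,0,0,1,0,0,0,1,0,0,0.15,0,0,0,1,0,0,0,0,0,0]'

```text
t: 10.83
tcp_pos: [0.5648, -0.1258, 0.2611]
eef_rot: [0.989, 0.15, -0.001, -0.001]
ft_force: [0.9, -0.0, 0.7]
gripper_width: 0.0007
finger_force: 0.0
```

```bash
python3 -c "
from h import *
st();look(('scene','side','wrist'),('knob',))
cv2.imwrite('pics/w2.png',ctrl.grab_frame('wrist')['frame'])"
```

```text
tcp box mm [-54.8 -44.5] z 0.2611 yaw 0.301 F [ 0.9 -0.   0.7] w 0.001 t 10.83
scene knob 0.91 box mm [  0.3 -41.8] z 0.214
side knob 0.61 box mm [  2.3 -46.4] z 0.213
wrist knob 0.89 box mm [  1.5 -48.1] z 0.211
```

View pics/w2.png

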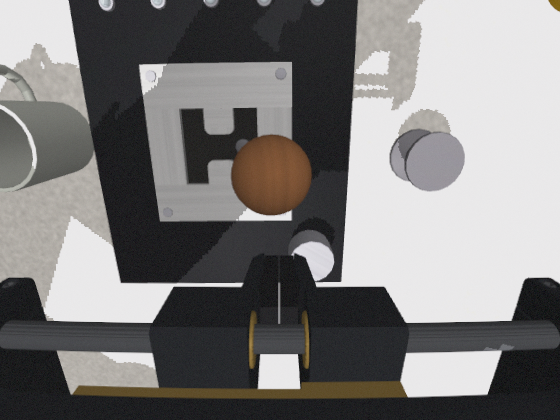

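The knob is at (271,175), with its stem at the right end of the cross channel (242,145) and the fingers squarely behind it. Push forward.

Request:
apply_moves --commands '[1,0.5,0,0,0,0,0,1,0.5,0,0,0,0,0,1,0.5,0,0,0,0,0,1,0.5,0,0,0,0,0,1,0.5,0,0,0,0,0,1,0.5,0,0,0,0,0,1,0,0,0,0,0,0]'

```text
t: 11.77
tcp_pos: [0.624, -0.1083, 0.2623]
eef_rot: [0.989, 0.15, 0.0, -0.0]
ft_force: [-1.1, -0.5, 1.2]
gripper_width: 0.0006
finger_force: 0.5
```

```bash
python3 -c "
from h import *
st();look(('scene','side','wrist'),('knob',))"
```

```text
tcp box mm [  6.9 -45.3] z 0.2623 yaw 0.301 F [-1.1 -0.5  1.2] w 0.001 t 11.77
scene knob 0.65 box mm [ 35.8 -42.1] z 0.214
side knob 0.62 box mm [ 33.4 -47. ] z 0.209
wrist knob 0.78 box mm [ 34.8 -49.3] z 0.205
```

Request:
apply_moves --commands '[1,0.4,0,0,0,0,0,1,0.3,0,0,0,0,0,1,0.15,0,0,0,0,0,1,0,0,0,0,0,0]'

```text
t: 12.4
tcp_pos: [0.6392, -0.1037, 0.2625]
eef_rot: [0.989, 0.15, -0.0, -0.0]
ft_force: [-2.0, 0.4, -0.4]
gripper_width: 0.0004
finger_force: 0.7
```

Request:
apply_moves --commands '[1,0.1,0,0,0,0,0,1,0,0,0,0,0,0]'

```text
t: 12.57
tcp_pos: [0.6407, -0.1032, 0.2625]
eef_rot: [0.989, 0.15, -0.0, -0.0]
ft_force: [-1.8, -0.1, -1.4]
gripper_width: 0.0004
finger_force: 0.8
```

```bash
python3 -c "
from h import *
st();look(('scene','side','wrist'),('knob',))"
```

```text
tcp box mm [ 24.3 -45.5] z 0.2625 yaw 0.3 F [-1.8 -0.1 -1.4] w 0.0 t 12.57
scene knob 0.68 box mm [ 51.7 -40.9] z 0.209
side knob 0.73 box mm [ 49.8 -47.3] z 0.206
wrist knob 0.6 box mm [ 51.3 -46.2] z 0.203
```

Nearly home; nudge on until it meets the end.

Request:
apply_moves --commands '[1,0.1,0,0,0,0,0,1,0.1,0,0,0,0,0,1,0,0,0,0,0,0]'

```text
t: 13.12
tcp_pos: [0.6434, -0.1025, 0.2623]
eef_rot: [0.989, 0.15, -0.002, -0.0]
ft_force: [-7.9, -2.6, 0.2]
gripper_width: 0.0005
finger_force: 4.0
```

The force rose to 8 N, so the lever is at its end stop. Back off and lift clear.

Request:
apply_moves --commands '[1,-0.5,0,0,0,0,0,1,-1,0,0,0,0,0,1,-1,0,0,0,0,0,1,0,0,-1,0,0,0,1,0,0,-1,0,0,0,1,0,0,-1,0,0,0,1,0,0,0,0,0,0,1,0,0,0,0,0,0]'

```text
t: 13.78
tcp_pos: [0.5977, -0.1173, 0.3245]
eef_rot: [0.989, 0.15, 0.002, 0.001]
ft_force: [-0.1, 0.8, -0.2]
gripper_width: 0.0003
finger_force: 0.0
```

```bash
python3 -c "
from h import *
st();look(('scene','side','wrist'),('knob','tin'))
cv2.imwrite('pics/w3.png',ctrl.grab_frame('wrist')['frame'])"
```

```text
tcp box mm [-20.9 -46.2] z 0.3245 yaw 0.3 F [-0.1  0.8 -0.2] w 0.0 t 13.78
scene knob 0.6 box mm [ 53.3 -46.7] z 0.21
scene tin 0.59 box mm [-82.3 -74. ] z 0.11
side knob 0.59 box mm [ 51.  -46.6] z 0.206
side tin 0.6 box mm [-82.4 -74.6] z 0.108
wrist knob 0.65 box mm [ 54.7 -45.8] z 0.204
wrist tin 0.64 box mm [-81.8 -77.1] z 0.108
```

View pics/w3.png

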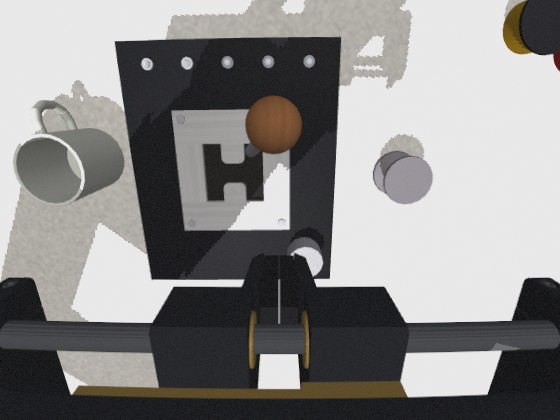

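The knob is at (274,125), with its stem at the far right slot end (253,150). The hand is clear, and the tin and the other things are in place.

```bash
python3 -c "
from plant import ctrl
print(ctrl.sign_off())"
```

```text
the job is handed in; nothing more can be done
None
```

The lever is pushed home in the third slot, the hand is off it, the things around it show no sign of having moved, and the job is handed in; no verdict was returned.

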